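# Brace the parts jar in the vise and twist its tight cap free

### The job

The little jar's cap is too tight to turn while the jar stands loose: lift the jar off the orange mat, stand it upright between the open jaws of the vise and slide the moving jaw up until the jar is clamped firmly. Then twist the cap anticlockwise only until its threads let go, without turning it on past that, lift it straight up and finish still holding it level just above the open jar, about a finger's breadth clear of the mouth, with the jar left clamped. Leave the other things on the table alone.

Things in the scene. Friction and masses are not known exactly. Their poses are not given: they have to be found in the camera images.
- jar_center (a point): square clear jar, 46 x 46 mm, body 44 mm tall, round neck of 41 mm above; 77 mm tall with the cap on, 0.22 kg, brass inserts inside. Point on its axis 38.5 mm above its underside; z up, x and y normal to its flat sides, +x the side with the red line. The rim is 35.5 mm above this point; the cap's skirt reaches 17 mm down over the neck. Stands on the mat
- cap_center (a point): knurled aluminium cap on the jar, 57 mm wide, 20 mm tall, 50 g; point on its axis half-way up, 67 mm above the jar's underside when on; 13 mm of bare neck below it. The jar can be lifted by it. Three-lead lug thread: tight (0.25 N m) at first, free from 60 degrees anticlockwise (seen from above) of the jar's red line, next thread's stop at 94: about 75 frees it to lift off; clockwise is a stop
- cap_mark (a point): end of the red index line on the cap: a point on the cap's outer edge, half-way up, 28.5 mm from its axis along the cap's own x. When the cap is tight it stands over the jar's +x side (the side with the red line), 0 to 3 degrees anticlockwise of it
- vise_clamp: aluminium clamp foot of the vise at the table's far edge, 132 x 70 mm; origin on the table under its middle. Fixed
- vise: small aluminium vise head, turned on its swivel and fixed; the jaws are 60 mm wide (along its x) and stand 36 mm above the slideway. Origin on the swivel axis 28 mm below the slideway's top face; y points from the moving jaw to the fixed jaw along the slide, z up. The fixed jaw's face is 30 mm from the origin along +y
- vise_bed (a point): point on top of the vise's 46 mm wide slideway, 62 mm above the table and 23 mm in front of the fixed jaw's face: the centre of the jar's underside lies here when the jar is clamped with flat sides against the jaws; axes as the vise's
- jaw_back (a point): middle of the flat rear face of the moving jaw (60 mm wide, 36 mm high, its top edge 18 mm above the point): the face to push on, towards the vise's +y, to close the jaw. The jaw is 40 mm thick from this face to its gripping face
- vise_jaw (a joint): opening between the two jaw faces in m (0 shut, 0.085 fully open). Quick-slide jaw with a friction brake: it slides when pushed with about 10 N either way and stays where it is left; 46 mm when closed on the jar, 18 N or so on its rear face clamps the jar firmly
- mat: orange silicone mat, 170 x 150 x 3 mm, fixed; origin under its middle
- screwdriver: yellow-handled screwdriver lying on the table, 190 mm long; origin under its middle. Bystander
- hex_key: dark steel L-shaped hex key lying flat, 80 x 28 mm, 5 mm thick; origin under the middle of the long arm. Bystander
- parts_cup: clear parts cup with a snap lid, 65 mm diameter, 43 mm tall; origin under its middle. Bystander
- drilled_plate: aluminium plate with three holes, 60 x 40 x 8 mm; origin under its middle. Bystander
- calliper: digital calliper lying flat, 200 mm long, 45 mm wide, 13 mm high; origin under its middle. Bystander
- oil_bottle: small white bottle with a red cap, 40 mm diameter, 85 mm tall; origin under its middle. Bystander
Not all that is in view belongs to the job. There is more than one size of the part that bears cap_center; the job needs the smallest.

How it is judged:
By the outcome, as a careful person would: the job done as asked, in the order asked, and still so for the second after the job is handed in, while the arm keeps its last pose, push and grip.
It also fails if it takes over 54 s, if anything falls off the work surface, if the arm or the gripper's body presses on something with over 40 N, if the wrist force passes 120 N, or if a joint passes its speed limit or range.

### The arm

A 6-joint arm with a two-finger parallel gripper is mounted at the origin on the work surface. World frame = base frame: x ahead of the robot, y to its left, z up, the work surface at z = 0. Lengths are in mm, angles in degrees, forces in N, time in s.
With the tool pointing down it reaches from about 350 to 850 mm from the base axis. Payload 8.1 kg.
Tool frame: the origin (TCP) lies at the very end of the fingers, on their centre line; the grasp point (between the pads) lies 19 mm behind it; z points along the fingers, y is the line along which they close (so a half turn about z gives the same grasp; the last joint's range is limited). The gripper opens to 85 mm and grips with 20 to 120 N. Pads are 22 mm wide; open, the fingers measure 114 mm over their backs; the gripper's body (76 mm by 85 mm) begins 54 mm behind the grasp point. The pads swing forward as they close: fully open they stand 13 mm farther back than shut.
Start: joints at [-78.633, 7.471, 85.268, -0, 87.261, -4.893], TCP at [168.024, -575.998, 231.292] pointing down, gripper open.
Joint ranges: [-169.43, 169.43], [-51.17, 129.36], [1.28, 143.12], [-76.62, 256.62], [0, 156.53], [-152.29, 152.29]. Speed limits (degrees/s): [136.94, 136.94, 159.86, 180, 180, 180].

### API

Orientations are given as [roll, pitch, yaw] about the fixed x, y, z axes, in that order (R = Rz(yaw) Ry(pitch) Rx(roll)).
In Python, from bench import * gives the robot as it stands.
- The arm moves only by the tool play_rows, never from a script. Its argument "increments" is a list of rows, each a list of 3 entries, a list of its own where there are three numbers: the gripper's target within -1 to 1 (fully open at 1, half-way at 0, shut at -1), then the shift along the tool's x, y, z in mm, then the turn about the tool's z in rad. A call has 1 to 12 rows; each row shifts and turns the commanded pose from where the row before left it, along the tool's axes as they then stand; what a row does not reach is not made up. A row lasts 1/12 s, in which the tool goes at most 41.7 mm and 7.16 degrees, less where a joint would pass 70% of its speed; a pose out of reach is approached as far as the arm can. A call is refused whole if a number of a shift passes 41.7 or a number of a turn 0.125, either way. A call with a gripper value outside its range is refused whole. The fingers move at their own pace and stop on an object; "force" is the grip in N (left out, the last holds). Time passes only in rows, so rows that do not move let the fingers close. It gives the time, the measured TCP pose, the force, the opening and the grip force at its end, in the units of the state.
- sense(): the state, without advancing time (a new reading comes with each control period).
- snapshot(name): name is "scene" or "top"; returns a dict with "color" (400x640x3 uint8, red, green, blue), "intrinsics" (3x3 intrinsics, pixels), "k1" (the pictures are not rectified: a ray, as slopes to the right and down, at radius r is drawn at 1 + k1 r^2 times it, then the intrinsics apply), "world_from_camera" (4x4, takes a point from camera to world coordinates). Camera axes: x right, y down, z forward; pixel columns grow to the right and rows downward; lengths in mm; the calibration is good to about 2 mm. A picture is of the moment at which its call begins. There is no depth.
- hand_in(): hands the job in; it is judged then, once.
Trained networks look in a picture, given as the dict that the camera call returned (one of the last four; its "shot" number tells which), for a name from the list of things; names that differ only in an ending like _2 or _b are one class to them, and where a whole thing is asked for, a point or a joint stands for the part that bears it (a point fixed in the world has none). Each returns a list of dicts, best first, with "p" (0 to 1); they miss things now and then, are a little off and sometimes report something else, mostly with a low value. They report only what shows in the picture. A call takes as long as a camera call. They do not tell look-alikes from the thing itself.
- find_in(query, picture): "xyz" ([x, y, z] in mm, in the coordinates of the camera as it stood for that picture, good to about 4 mm: the middle of the surface that is visible of it).
- regions_of(query, picture): "mask" (400x640 bool, what is visible of it).
- pinpoint(query, picture): "xyz" ([x, y, z] in mm, in the coordinates of the camera as it stood for that picture, good to about 4 mm: a listed point, or the origin of a listed thing).
The state is a dict: "time": time; "joint_pos": joint angles; "qd": joint speeds; "joint_efforts": joint torques, N m; "tool_pos": TCP position; "tcp_rot": TCP orientation; "ft_force": force on the tool from outside, world axes, zero at the start; "wrist_torque": the same for the moment, N m; "finger_gap": finger opening in mm; "grip_force": force on a finger pad.
Only numpy, scipy, OpenCV 4.12 (cv2) and the standard library are available. Lean on these libraries where they do the work, as an engineer would, in place of code of your own. Each camera call takes 0.05 s, during which the arm holds its last target. There are 200 camera calls.

## Working session

There is one attempt and no reset: what is moved stays moved. The work goes in short steps, Python scripts to look and compute and a tool call to move; the robot and the scene stay as the last step left them, time stands still between calls to the robot, and variables do not carry over. Pictures are saved under pics/ and viewed, at most 10 in all, crops included, and the job is handed in when it is done.

Besides the shell and the picture viewer there is one more tool, called after "Request:" by a JSON object that holds its "op" and its "data", one argument or row to a line. play_rows: Moves the arm, as the interface text tells. Its arguments: {"type":"object","properties":{"increments":{"type":"array","items":{"type":"array"}},"force":{"type":"number"}},"required":["increments"]}

```bash
mkdir -p pics
cat > h.py <<'E'
from bench import *
import numpy as np, cv2
def W(s,p): return (s["world_from_camera"]@np.r_[p,1])[:3]
def dist(s): return np.array([s["k1"],0,0,0,0],float)
def proj(s,P):
    T=np.linalg.inv(s["world_from_camera"]); P=np.atleast_2d(np.array(P,float))
    return cv2.projectPoints(P,cv2.Rodrigues(T[:3,:3])[0],T[:3,3],s["intrinsics"],dist(s))[0].reshape(-1,2)
def ray(s,uv):
    a=cv2.undistortPoints(np.array([[uv]],float),s["intrinsics"],dist(s)).ravel()
    M=s["world_from_camera"]; return M[:3,3],M[:3,:3]@np.r_[a,1]
def onz(s,uv,z):
    o,d=ray(s,uv); return o+d*(z-o[2])/d[2]
def tri(s1,u1,s2,u2):
    A=[];b=[]
    for s,u in((s1,u1),(s2,u2)):
        o,d=ray(s,u);d=d/np.linalg.norm(d);N=np.eye(3)-np.outer(d,d);A.append(N);b.append(N@o)
    return np.linalg.lstsq(np.vstack(A),np.hstack(b),rcond=None)[0]
def save(s,n,box=None,k=1):
    im=s["color"][...,::-1]
    if box: x0,y0,x1,y1=box; im=im[y0:y1,x0:x1]
    cv2.imwrite(f"pics/{n}.png",cv2.resize(im,None,fx=k,fy=k,interpolation=cv2.INTER_CUBIC))
E
python3 - <<'E'
from h import *
np.set_printoptions(precision=1,suppress=True)
S={n:snapshot(n) for n in("scene","top")}
for n,s in S.items():
    save(s,n)
    for q in("jar_center","cap_center","cap_mark","vise","vise_bed","jaw_back","vise_clamp","mat","parts_cup","oil_bottle"):
        for d in pinpoint(q,s)[:4]:
            w=W(s,d["xyz"]); print(n,q,round(d["p"],2),w,proj(s,w)[0])
import pickle
pickle.dump({n:{k:v for k,v in s.items()} for n,s in S.items()},open("s0.pkl","wb"))
st=sense();print(st)
E
```

```text
scene jar_center 0.51 [ 522.  -272.2   39.7] [233.1 225.3]
scene cap_center 0.84 [ 299.4 -343.1   12.2] [222.1 183.8]
scene cap_center 0.79 [ 527.9 -273.4   68.9] [230.6 218. ]
scene cap_center 0.69 [ 523.4 -114.6   10.6] [295.3 233.6]
scene cap_mark 0.69 [ 550.4 -260.3   68.2] [234.6 224. ]
scene cap_mark 0.61 [504.5 -79.   13.4] [309.3 227.9]
scene cap_mark 0.6 [ 275.3 -382.1   13.4] [210.7 179. ]
scene vise 0.8 [637.   85.1  33.4] [377.7 257.6]
scene vise 0.26 [395.1  62.2  -0.7] [360.4 205.6]
scene vise_bed 0.89 [635.3  91.   61.7] [381.  248.4]
scene vise_bed 0.19 [ 525.2 -273.6   40. ] [232.3 226. ]
scene jaw_back 0.78 [634.6   1.6  81.4] [342.4 242.4]
scene vise_clamp 0.94 [642.4  81.8  -0.2] [375.6 269.3]
scene mat 0.76 [ 500.  -274.8    0.1] [235.3 231.3]
scene parts_cup 0.63 [ 530.5 -273.6   69.4] [230.4 218.5]
scene parts_cup 0.63 [ 503.6 -276.2   -2.8] [234.8 233. ]
scene parts_cup 0.61 [369.1 231.1   1.5] [418.7 198.7]
scene oil_bottle 0.92 [ 563.9 -433.5   -3.5] [170.4 249.3]
top jar_center 0.44 [ 523.4 -277.2   46.2] [398.5 196.6]
top jar_center 0.31 [ 557.7 -437.6    
[... 586 characters left out ...]
2.7] [259.6 154.1]
top mat 0.8 [ 499.8 -280.9    0.8] [397.  208.1]
top parts_cup 0.73 [365.9 226.7   1.7] [199.4 259.1]
top parts_cup 0.23 [ 523.3 -279.3   45.1] [399.3 196.8]
top parts_cup 0.22 [632.7  82.4  32.3] [256.4 154.4]
top oil_bottle 0.84 [ 559.3 -432.7   -3.5] [454.2 186. ]
{'time': 1.1, 'joint_pos': array([-78.6,   7.5,  85.3,   0. ,  87.3,  -4.9]), 'qd': array([ 0.1, -0. ,  0. ,  0. ,  0. ,  0. ]), 'joint_efforts': array([  0. , -56.9, -50.1,  -0. ,   0. ,  -0. ]), 'tool_pos': array([ 168. , -576. ,  231.3]), 'tcp_rot': array([180. ,  -0. ,  16.3]), 'ft_force': array([-1.5,  0.5, -0.5]), 'wrist_torque': array([-0.,  0., -0.]), 'grip_force': 0.0, 'finger_gap': 85.58073103225803}
```

View pictures.

View pics/scene.png

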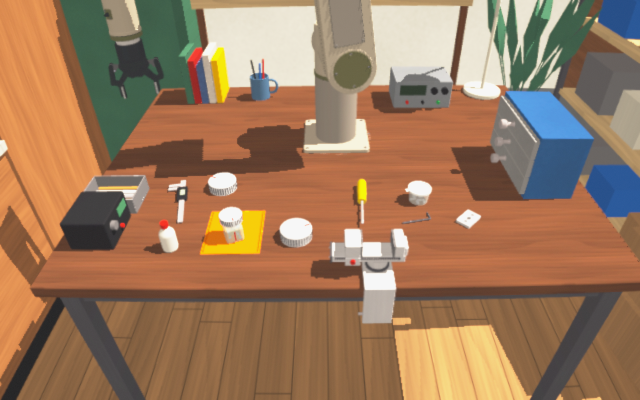

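View pics/top.png

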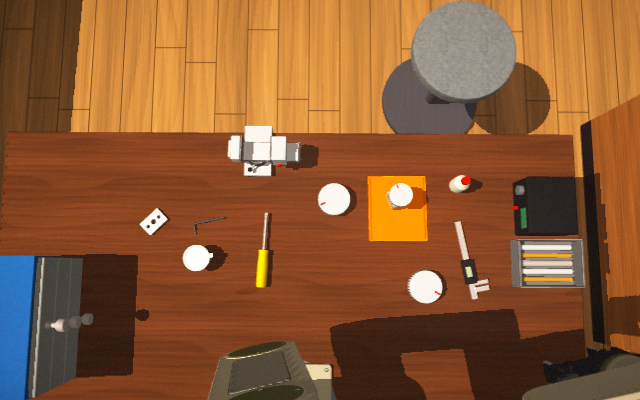

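Run:
```python
import pickle,cv2,numpy as np
S=pickle.load(open("s0.pkl","rb"))
c=lambda n,x,y,w,h:cv2.resize(S[n]["color"][y:y+h,x:x+w,::-1],(400,300),interpolation=cv2.INTER_CUBIC)
a=np.vstack([np.hstack([c("top",370,172,60,45),c("scene",203,203,60,45)]),np.hstack([c("top",222,120,88,66),c("scene",325,220,88,66)])])
cv2.imwrite("pics/crop.png",a)
for n in S: print(n,S[n]["world_from_camera"].round(2).tolist(),S[n]["intrinsics"].tolist(),S[n]["k1"],S[n]["shot"])
```

```text
scene [[0.0, 0.61, -0.79, 1395.68], [1.0, -0.01, -0.01, -37.37], [-0.01, -0.79, -0.61, 786.58], [0.0, 0.0, 0.0, 1.0]] [[452.5735174196133, 0.0, 322.1202033026576], [0.0, 452.5735174196133, 203.32027042913862], [0.0, 0.0, 1.0]] -0.08469633341040836 1
top [[0.0, -0.99, 0.12, 355.08], [-1.0, -0.0, -0.0, -66.24], [0.0, -0.12, -0.99, 1222.47], [0.0, 0.0, 0.0, 1.0]] [[474.59139476944483, 0.0, 316.2176234968627], [0.0, 474.59139476944483, 208.52279024800194], [0.0, 0.0, 1.0]] -0.005233790958811454 2
```

View pics/crop.png

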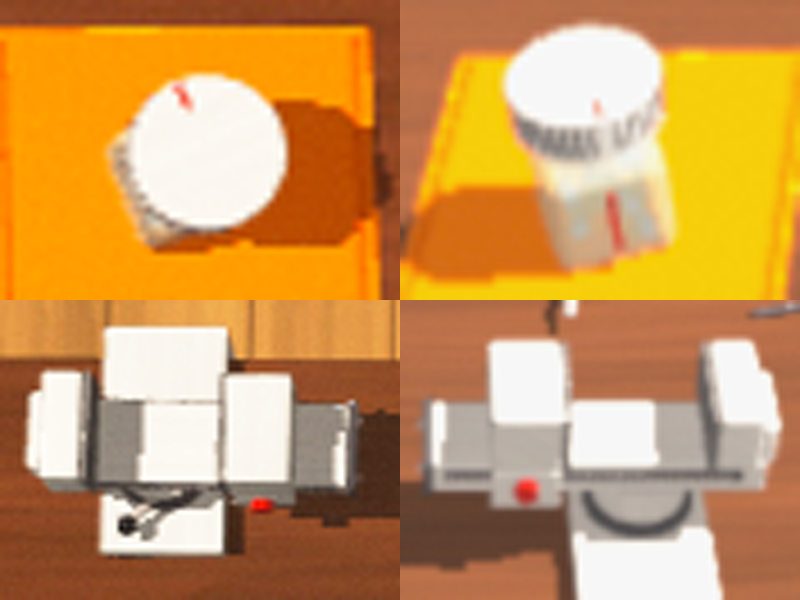

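Run:
```python
import pickle
from h import *
np.set_printoptions(precision=1,suppress=True)
S=pickle.load(open("s0.pkl","rb"));t,s=S["top"],S["scene"]
print("cap",tri(t,(401.5,194.8),s,(230.5,214.3)),onz(t,(401.5,194.8),80),onz(s,(230.5,214.3),80))
f=lambda x,y:(222+x/4.545,120+(y-300)/4.545)
# scene crop of vise: 
g=lambda x,y:(325+(x-400)/4.545,220+(y-300)/4.545)
for name,a,b in(("mov back-far corner",(293,377),(490,342)),("mov front-far",(222,375),(563,342)),):
    print(name,tri(t,f(*a),s,g(*b)))
    print(onz(t,f(*a),98),onz(s,g(*b),98))
# edge lines in top
G=cv2.cvtColor(t["color"],cv2.COLOR_RGB2GRAY).astype(float)
for n,c in(("movback",286.5),("movfront",270.5),("fixface",242.5)):
    P=[]
    for r in range(139,155):
        x=np.arange(int(c)-3,int(c)+5); d=np.abs(np.diff(G[r,int(c)-4:int(c)+6]))[1:]
        d=d[:8]; k=d.argmax(); w=d[max(0,k-1):k+2]; xs=np.arange(int(c)-3,int(c)+5)[max(0,k-1):k+2]+0.5
        P.append(onz(t,((w*xs).sum()/w.sum(),r),98))
    P=np.array(P); k=np.polyfit(P[:,0],P[:,1],1); r=P[:,1]-np.polyval(k,P[:,0])
    ok=abs(r-np.median(r))<1.5;k=np.polyfit(P[ok,0],P[ok,1],1)
    print(n,"tilt deg",-np.degrees(np.arctan(k[0])),"y@634",np.polyval(k,634),ok.sum(), P[:,1])
```

```text
cap [ 523.2 -276.2   77.2] [ 523.1 -278.5   80. ] [ 527.  -272.4   80. ]
mov back-far corner [650.9   2.6 135.2]
[661.   2.  98.] [608.2   7.8  98. ]
mov front-far [651.8  38.4 135.4]
[661.9  40.   98. ] [608.9  44.8  98. ]
movback tilt deg 0.1961514612230522 y@634 4.3260990624079945 16 [4.1 4.3 4.3 4.1 4.5 4.4 4.3 4.3 4.4 4.2 4.3 4.4 4.5 4.4 4.3 4.3]
movfront tilt deg -0.7431621283429661 y@634 42.4387174466003 13 [42.7 42.7 42.6 39.1 42.9 38.2 38.1 42.4 42.4 42.4 42.3 42.1 42.6 42.4
 42.4 42. ]
fixface tilt deg 13.453340087410364 y@634 110.83949175122612 7 [104.7 104.7 103.4 110.9 111.  110.7 110.7 106.5 113.2 113.2 112.5 112.6
 112.9 113.  113.  113.1]
```

```bash
cat >> h.py <<'E'
def rows(p,yaw,n,g,start=None):
    st=sense(); p0=np.array(start[0] if start else st["tool_pos"],float); y0=float(start[1] if start else st["tcp_rot"][2])
    dy=(yaw-y0+180)%360-180; d=(np.array(p,float)-p0)/n; out=[]
    for i in range(n):
        a=np.radians(y0+dy*i/n); c,s=np.cos(a),np.sin(a)
        out.append([g,[round(float(c*d[0]+s*d[1]),1),round(float(s*d[0]-c*d[1]),1),round(float(-d[2]),1)],round(-np.radians(dy)/n,4)])
    print("from",p0.round(1),round(y0,1),"step mm",np.linalg.norm(d).round(1),"deg",round(dy/n,2))
    print(str(out[:12]).replace(" ","")); 
    if n>12: print(str(out[12:]).replace(" ",""))
E
python3 -c "
from h import *
rows([525,-275.5,150],114.5,16,1)"
```

```text
from [ 168.  -576.   231.3] 16.3 step mm 29.6 deg 6.14
[[1,[26.7,-11.8,5.1],np.float64(-0.1072)],[1,[27.8,-8.9,5.1],np.float64(-0.1072)],[1,[28.6,-5.8,5.1],np.float64(-0.1072)],[1,[29.0,-2.8,5.1],np.float64(-0.1072)],[1,[29.2,0.4,5.1],np.float64(-0.1072)],[1,[29.0,3.5,5.1],np.float64(-0.1072)],[1,[28.4,6.6,5.1],np.float64(-0.1072)],[1,[27.5,9.6,5.1],np.float64(-0.1072)],[1,[26.4,12.5,5.1],np.float64(-0.1072)],[1,[24.9,15.2,5.1],np.float64(-0.1072)],[1,[23.1,17.8,5.1],np.float64(-0.1072)],[1,[21.1,20.2,5.1],np.float64(-0.1072)]]
[[1,[18.8,22.3,5.1],np.float64(-0.1072)],[1,[16.3,24.2,5.1],np.float64(-0.1072)],[1,[13.6,25.8,5.1],np.float64(-0.1072)],[1,[10.8,27.1,5.1],np.float64(-0.1072)]]
```

Request:
{"op": "play_rows", "data": {
  "increments": [
    [1, [26.7, -11.8, 5], -0.107],
    [1, [27.8, -8.9, 5], -0.107],
    [1, [28.6, -5.8, 5], -0.107],
    [1, [29, -2.8, 5], -0.107],
    [1, [29.2, 0.4, 5], -0.107],
    [1, [29, 3.5, 5], -0.107],
    [1, [28.4, 6.6, 5], -0.107],
    [1, [27.5, 9.6, 5], -0.107],
    [1, [26.4, 12.5, 5], -0.107],
    [1, [24.9, 15.2, 5], -0.107],
    [1, [23.1, 17.8, 5], -0.107],
    [1, [21.1, 20.2, 5], -0.107]
  ]
}}

```text
time: 2.1
tool_pos: [437.2, -349.8, 171.2]
tcp_rot: [180.0, 0.0, 90.1]
ft_force: [-0.1, -0.1, 0.5]
finger_gap: 85.7
grip_force: 0.0
```

Request:
{"op": "play_rows", "data": {
  "increments": [
    [1, [18.8, 22.3, 5], -0.107],
    [1, [16.3, 24.2, 5], -0.107],
    [1, [13.6, 25.8, 5], -0.107],
    [1, [10.8, 27.1, 5], -0.107],
    [1, [0, 0, 0], 0],
    [1, [0, 0, 0], 0]
  ]
}}

```text
time: 2.6
tool_pos: [526.2, -274.7, 150.7]
tcp_rot: [-180.0, -0.0, 114.5]
ft_force: [-0.1, -0.4, -0.0]
finger_gap: 85.2
grip_force: 0.0
```

```bash
sed -i 's/round(-np.radians(dy)\/n,4)/round(float(-np.radians(dy)\/n),4)/' h.py
python3 - <<'E'
from h import *
np.set_printoptions(precision=1,suppress=True)
st=sense();print(st["time"],st["tool_pos"],st["tcp_rot"],st["joint_pos"])
S={n:snapshot(n) for n in("scene","top")}
for n,s in S.items():
    for q in("cap_center",):
        for d in pinpoint(q,s)[:4]: print(n,q,round(d["p"],2),W(s,d["xyz"]))
    print(n,"tcp px",proj(s,st["tool_pos"]))
c=lambda n,x,y,w,h:cv2.resize(S[n]["color"][y:y+h,x:x+w,::-1],(400,300),interpolation=cv2.INTER_CUBIC)
u=[np.int32(proj(S[n],[525,-276,110])[0]) for n in("scene","top")]
cv2.imwrite("pics/hov.png",np.hstack([c("scene",u[0][0]-50,u[0][1]-37,100,75),c("top",u[1][0]-50,u[1][1]-37,100,75)]));print(u)
E
```

```text
2.6 [ 526.2 -274.7  150.7] [-180.    -0.   114.5] [-32.5   9.4  91.6  -0.   79.  -57. ]
scene cap_center 0.84 [ 303.5 -343.8   11.7]
scene cap_center 0.62 [ 520.9 -116.4   12.2]
scene tcp px [[225.6 191.2]]
top cap_center 0.62 [ 523.3 -279.4   74.9]
top cap_center 0.59 [ 300.7 -345.9   13.5]
top tcp px [[405.5 189. ]]
[array([227, 204], dtype=int32), array([402, 192], dtype=int32)]
```

View pics/hov.png

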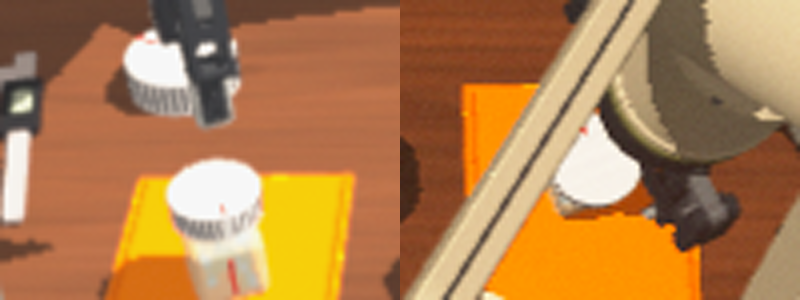

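Run:
```python
import pickle
from h import *
np.set_printoptions(precision=1,suppress=True)
S=pickle.load(open("s0.pkl","rb"))
y=np.array([.91,.415,0]);x=np.array([-.415,.91,0]);T=np.array([526.2,-274.7,150.7])
for n in S:
  for sg in(1,-1):
    for r in (43,57):
      for dz in (0,10): print(n,sg,r,dz,proj(S[n],[T+sg*r*y+[0,0,dz],T+sg*r*y+11*x+[0,0,dz],T+sg*r*y-11*x+[0,0,dz]]).tolist())
```

```text
scene 1 43 0 [[230.39056737093995, 201.08249614703118], [234.9625265087397, 199.8389819602997], [225.79259864579478, 202.33361266178744]]
scene 1 43 10 [[229.80072767705406, 197.64973790073273], [234.4012042738285, 196.40945959500215], [225.17392488243559, 198.8977140046286]]
scene 1 57 0 [[232.02267892011287, 204.4330518144737], [236.6348496023496, 203.16705868329493], [227.38394971748272, 205.70680207492973]]
scene 1 57 10 [[231.43565573895597, 200.98597008730886], [236.0769081182234, 199.723150011886], [226.76751705734773, 202.25664580681422]]
scene -1 43 0 [[221.04734563178556, 181.8597434803842], [225.38539513836918, 180.74123554636563], [216.68633901373767, 182.98500005690545]]
scene -1 43 10 [[220.4456505698111, 178.51868726312867], [224.80905612779964, 177.4036731738921], [216.05903072101705, 179.6405295762595]]
scene -1 57 0 [[219.6293735250299, 178.93608661968665], [223.93136802814183, 177.83599896450693], [215.3048714674847, 180.04279819766006]]
scene -1 57 10 [[219.02651239325647, 175.6103940011556], [223.35339389547806, 174.5138249951804], [214.67687451535818, 176.713664
[... 395 characters left out ...]
 164.72090761773958]]
top 1 57 10 [[395.5552328168254, 165.7542193247554], [391.1947112187857, 167.70029751549555], [399.9108918648404, 163.81031906781408]]
top -1 43 0 [[413.61017852685075, 206.0169004092861], [409.2578789518678, 207.98579835561222], [417.9576035442724, 204.0501635326518]]
top -1 43 10 [[414.5339453456846, 205.47983210375426], [410.1418062450595, 207.46669644801761], [418.92111660626404, 203.4951702830845]]
top -1 57 0 [[416.2698215472225, 211.5887842146524], [411.9131739995352, 213.5633694771027], [420.62158004581494, 209.61636333586625]]
top -1 57 10 [[417.2195249148083, 211.10271929529048], [412.8229587795809, 213.09537759000492], [421.6111083030813, 209.11226694038058]]
```

Request:
{"op": "play_rows", "data": {
  "increments": [
    [1, [0.5, -1.1, 20], 0],
    [1, [0, 0, 25], 0],
    [1, [0, 0, 25], 0],
    [1, [0, 0, 20], 0],
    [1, [0, 0, 12.7], 0],
    [1, [0, 0, 0], 0],
    [-1, [0, 0, 0], 0],
    [-1, [0, 0, 0], 0],
    [-1, [0, 0, 0], 0],
    [-1, [0, 0, 0], 0],
    [-1, [0, 0, 0], 0],
    [-1, [0, 0, 0], 0]
  ],
  "force": 40
}}

```text
time: 3.8
tool_pos: [525.6, -277.1, 50.8]
tcp_rot: [179.9, 0.2, 114.3]
ft_force: [-2.0, -1.4, 6.8]
finger_gap: 56.3
grip_force: 43.8
```

Request:
{"op": "play_rows", "data": {
  "increments": [
    [-1, [0, 0, 0], 0],
    [-1, [0, 0, 0], 0],
    [-1, [0, 0, 0], 0]
  ]
}}

```text
time: 4.05
tool_pos: [525.6, -277.1, 50.8]
tcp_rot: [179.9, 0.2, 114.3]
ft_force: [-2.1, -1.0, 6.8]
finger_gap: 56.4
grip_force: 43.8
```

```bash
python3 -c "
from h import *
rows([635,86,165],90,16,-1,([525.0,-274.6,165],114.5))"
```

```text
from [ 525.  -274.6  165. ] 114.5 step mm 23.6 deg -1.53
[[-1,[17.7,15.6,-0.0],0.0267],[-1,[18.1,15.1,-0.0],0.0267],[-1,[18.5,14.6,-0.0],0.0267],[-1,[18.9,14.1,-0.0],0.0267],[-1,[19.2,13.6,-0.0],0.0267],[-1,[19.6,13.1,-0.0],0.0267],[-1,[19.9,12.6,-0.0],0.0267],[-1,[20.3,12.0,-0.0],0.0267],[-1,[20.6,11.5,-0.0],0.0267],[-1,[20.9,10.9,-0.0],0.0267],[-1,[21.2,10.4,-0.0],0.0267],[-1,[21.4,9.8,-0.0],0.0267]]
[[-1,[21.7,9.2,-0.0],0.0267],[-1,[21.9,8.7,-0.0],0.0267],[-1,[22.1,8.1,-0.0],0.0267],[-1,[22.3,7.5,-0.0],0.0267]]
```

Request:
{"op": "play_rows", "data": {
  "increments": [
    [-1, [0, 0, -5], 0],
    [-1, [0, 0, -15], 0],
    [-1, [0, 0, -25], 0],
    [-1, [0, 0, -30], 0],
    [-1, [0, 0, -25], 0],
    [-1, [0, 0, -17], 0],
    [-1, [0, 0, 0], 0],
    [-1, [0, 0, 0], 0]
  ]
}}

```text
time: 4.72
tool_pos: [525.1, -276.1, 166.5]
tcp_rot: [179.9, 0.1, 114.4]
ft_force: [0.5, 0.0, -3.6]
finger_gap: 56.6
grip_force: 43.7
```

Request:
{"op": "play_rows", "data": {
  "increments": [
    [-1, [17.7, 15.6, 0], 0.027],
    [-1, [18.1, 15.1, 0], 0.027],
    [-1, [18.5, 14.6, 0], 0.027],
    [-1, [18.9, 14.1, 0], 0.027],
    [-1, [19.2, 13.6, 0], 0.027],
    [-1, [19.6, 13.1, 0], 0.027],
    [-1, [19.9, 12.6, 0], 0.027],
    [-1, [20.3, 12, 0], 0.027],
    [-1, [20.6, 11.5, 0], 0.027],
    [-1, [20.9, 10.9, 0], 0.027],
    [-1, [21.2, 10.4, 0], 0.027],
    [-1, [21.4, 9.8, 0], 0.027]
  ]
}}

```text
time: 5.72
tool_pos: [606.3, -4.2, 162.4]
tcp_rot: [-179.7, -0.1, 95.7]
ft_force: [0.4, -0.1, -3.6]
finger_gap: 56.4
grip_force: 43.6
```

Request:
{"op": "play_rows", "data": {
  "increments": [
    [-1, [21.7, 9.2, 0], 0.027],
    [-1, [21.9, 8.7, 0], 0.027],
    [-1, [22.1, 8.1, 0], 0.027],
    [-1, [22.3, 7.5, 0], 0.024],
    [-1, [0, 0, 0], 0],
    [-1, [0, 0, 0], 0],
    [-1, [0, 0, 0], 0]
  ]
}}

```text
time: 6.3
tool_pos: [634.6, 84.0, 163.2]
tcp_rot: [-179.8, 0.0, 89.8]
ft_force: [-0.1, 0.7, -2.5]
finger_gap: 56.6
grip_force: 43.9
```

Run:
```python
from h import *
np.set_printoptions(precision=1,suppress=True)
S={n:snapshot(n) for n in("scene","top")}
st=sense();print(st["time"],st["tool_pos"],st["tcp_rot"],st["joint_pos"])
for n,s in S.items():
    for q in("jar_center","cap_center","vise_bed","jaw_back"):
        for d in pinpoint(q,s)[:3]:
            w=W(s,d["xyz"]); 
            if w[0]>560: print(n,q,round(d["p"],2),w)
c=lambda n,x,y,w,h:cv2.resize(S[n]["color"][y:y+h,x:x+w,::-1],(400,600),interpolation=cv2.INTER_CUBIC)
cv2.imwrite("pics/v1.png",np.hstack([c("scene",333,170,80,120),c("top",222,100,80,120)]))
import pickle;pickle.dump(S,open("s1.pkl","wb"))
```

```text
6.4 [635.1  83.4 164.3] [-179.9    0.    89.7] [ 2.9 15.9 82.7 -0.  81.5  3.2]
scene jar_center 0.78 [634.8  85.4 155. ]
scene cap_center 0.65 [639.2  88.7 180.7]
scene vise_bed 0.56 [635.2  92.2  65.2]
scene jaw_back 0.94 [635.2   4.6  82.3]
top jaw_back 0.56 [634.9   6.5  77. ]
```

View pics/v1.png

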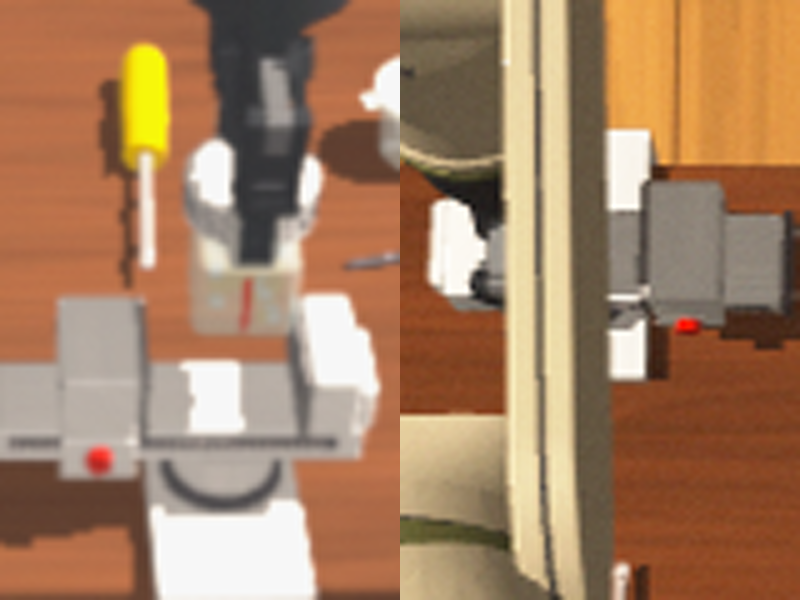

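Run:
```python
import pickle
from h import *
np.set_printoptions(precision=1,suppress=True)
S=pickle.load(open("s1.pkl","rb"));s=S["scene"]
f=lambda x,y:(333+x/5,170+y/5)
for n,p,z in(("fix rear",(297,297),98),("fix front",(326,388),98),("mov face rear",(144,298),98),("mov face front",(146,384),98),("mov back rear",(59,298),98),("mov back front",(62,382),98),("jar botL",(193,330),119),("jar botR",(298,330),119),("cap L",(186,195),186),("cap R",(322,195),186)):
    print(n,onz(s,f(*p),z))
```

```text
fix rear [610.7 117.5  98. ]
fix front [671.7 122.8  98. ]
mov face rear [610.2  46.9  98. ]
mov face front [667.7  43.7  98. ]
mov back rear [609.5   7.7  98. ]
mov back front [665.8   6.7  98. ]
jar botL [655.8  64.3 119. ]
jar botR [656.7 110.5 119. ]
cap L [644.5  58.7 186. ]
cap R [645.6 116.5 186. ]
```

Request:
{"op": "play_rows", "data": {
  "increments": [
    [-1, [2.5, 1, 5], 0],
    [-1, [0, 0, 10], 0],
    [-1, [0, 0, 12], 0],
    [-1, [0, 0, 10], 0],
    [-1, [0, 0, 8], 0],
    [-1, [0, 0, 5], 0],
    [-1, [0, 0, 0], 0],
    [-1, [0, 0, 0], 0],
    [-1, [0, 0, 1.5], 0],
    [-1, [0, 0, 1.5], 0],
    [-1, [0, 0, 0], 0]
  ]
}}

```text
time: 7.72
tool_pos: [637.2, 86.8, 112.9]
tcp_rot: [180.0, -0.0, 89.8]
ft_force: [-0.0, 0.4, -3.1]
finger_gap: 56.0
grip_force: 43.9
```

Request:
{"op": "play_rows", "data": {
  "increments": [
    [-1, [0, 0, 1.2], 0],
    [-1, [0, 0, 1.2], 0],
    [-1, [0, 0, 1.2], 0],
    [-1, [0, 0, 0], 0],
    [-1, [0, 0, 0], 0]
  ]
}}

```text
time: 8.13
tool_pos: [637.3, 86.9, 109.9]
tcp_rot: [179.9, -0.0, 89.8]
ft_force: [-1.9, 0.9, 3.9]
finger_gap: 56.6
grip_force: 44.6
```

Request:
{"op": "play_rows", "data": {
  "increments": [
    [1, [0, 0, 0], 0],
    [1, [0, 0, 0], 0],
    [1, [0, 0, 0], 0],
    [1, [0, 0, 0], 0],
    [1, [0, 0, 0], 0],
    [1, [0, 0, -10], 0],
    [1, [0, 0, -25], 0],
    [1, [0, 0, -30], 0],
    [1, [-15, 0, -5], 0],
    [-1, [-32, 0, 0], 0],
    [-1, [-35, 0, 0], 0],
    [-1, [-27, 0, 0], 0]
  ]
}}

```text
time: 9.13
tool_pos: [636.8, -24.2, 180.5]
tcp_rot: [179.9, 0.1, 89.8]
ft_force: [-0.0, -0.3, -0.2]
finger_gap: 51.1
grip_force: 0.0
```

Request:
{"op": "play_rows", "data": {
  "increments": [
    [-1, [0, 0, 0], 0],
    [-1, [0, 0, 0], 0],
    [-1, [0, 0, 0], 0],
    [-1, [0, 0, 0], 0]
  ]
}}

```text
time: 9.47
tool_pos: [636.6, -21.3, 179.4]
tcp_rot: [180.0, -0.0, 89.8]
ft_force: [-0.4, 0.5, 0.3]
finger_gap: 0.8
grip_force: 0.0
```

Run:
```python
from h import *
np.set_printoptions(precision=1,suppress=True)
S={n:snapshot(n) for n in("scene","top")}
st=sense();print(st["time"],st["tool_pos"],st["tcp_rot"],st["finger_gap"])
for n,s in S.items():
    for q in("jar_center","cap_center","jaw_back"):
        for d in pinpoint(q,s)[:3]:
            w=W(s,d["xyz"]); 
            if w[0]>560: print(n,q,round(d["p"],2),w)
c=lambda n,x,y,w,h:cv2.resize(S[n]["color"][y:y+h,x:x+w,::-1],(400,600),interpolation=cv2.INTER_CUBIC)
cv2.imwrite("pics/v2.png",np.hstack([c("scene",320,170,80,120),c("top",232,90,80,120)]))
```

```text
9.5667 [636.5 -21.1 179.2] [180.   -0.   89.9] 0.17879211387726016
scene jar_center 0.61 [635.3  88.2 100.1]
scene cap_center 0.66 [642.2  91.7 128.4]
scene jaw_back 0.92 [633.6   5.7  81.3]
top jar_center 0.61 [637.8  85.8 103.7]
top cap_center 0.7 [632.9  88.3 129.7]
top jaw_back 0.73 [636.2   4.9  77.8]
```

View pics/v2.png

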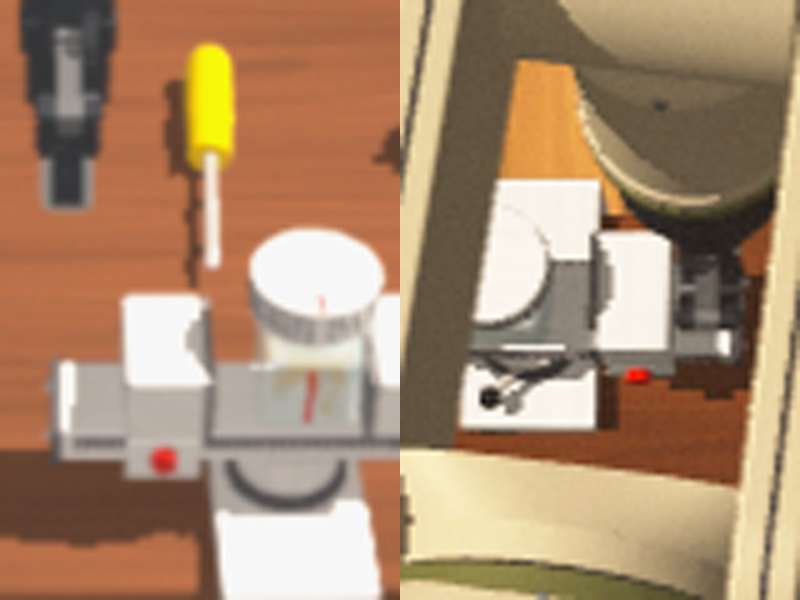

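Request:
{"op": "play_rows", "data": {
  "increments": [
    [-1, [0, 0, 15], 0],
    [-1, [0, 0, 30], 0],
    [-1, [0, 0, 28], 0],
    [-1, [0, 0, 18], 0],
    [-1, [0, 0, 12], 0],
    [-1, [0, 0, 0], 0],
    [-1, [4, 0, 0], 0],
    [-1, [4, 0, 0], 0],
    [-1, [4, 0, 0], 0],
    [-1, [3, 0, 0], 0],
    [-1, [3, 0, 0], 0],
    [-1, [3, 0, 0], 0]
  ]
}}

```text
time: 10.87
tool_pos: [637.8, -3.0, 77.9]
tcp_rot: [179.8, 0.2, 89.8]
ft_force: [-1.3, -11.0, 4.0]
finger_gap: -0.2
grip_force: 5.4
```

Request:
{"op": "play_rows", "data": {
  "increments": [
    [-1, [3, 0, 0], 0],
    [-1, [3, 0, 0], 0],
    [-1, [3, 0, 0], 0],
    [-1, [2, 0, 0], 0],
    [-1, [2, 0, 0], 0],
    [-1, [2, 0, 0], 0]
  ]
}}

```text
time: 11.37
tool_pos: [638.0, 11.5, 77.9]
tcp_rot: [179.8, 0.2, 89.7]
ft_force: [0.1, -11.0, 3.0]
finger_gap: 0.4
grip_force: 5.3
```

Request:
{"op": "play_rows", "data": {
  "increments": [
    [-1, [2, 0, 0], 0],
    [-1, [2, 0, 0], 0],
    [-1, [1.5, 0, 0], 0],
    [-1, [1.5, 0, 0], 0],
    [-1, [1, 0, 0], 0],
    [-1, [0, 0, 0], 0]
  ]
}}

```text
time: 11.87
tool_pos: [638.0, 16.3, 78.0]
tcp_rot: [179.8, 0.5, 89.7]
ft_force: [-0.7, -23.6, 4.0]
finger_gap: 0.1
grip_force: 11.6
```

Request:
{"op": "play_rows", "data": {
  "increments": [
    [-1, [-5, 0, 0], 0],
    [-1, [-12, 0, 0], 0],
    [-1, [-10, 0, -5], 0],
    [-1, [0, 0, -25], 0],
    [-1, [0, 0, -35], 0],
    [-1, [0, 0, -30], 0],
    [1, [0, 0, -7], 0],
    [1, [0, 0, 0], 0]
  ]
}}

```text
time: 12.53
tool_pos: [639.0, -5.8, 183.0]
tcp_rot: [179.6, 0.0, 89.8]
ft_force: [1.2, 0.3, -0.3]
finger_gap: 23.4
grip_force: 0.0
```

Run:
```python
from h import *
np.set_printoptions(precision=1,suppress=True)
S={n:snapshot(n) for n in("scene","top")}
st=sense();print(st["time"],st["tool_pos"],st["tcp_rot"],st["finger_gap"],st["ft_force"])
for n,s in S.items():
    for q in("jar_center","cap_center","cap_mark","jaw_back"):
        for d in pinpoint(q,s)[:3]:
            w=W(s,d["xyz"]); 
            if w[0]>560: print(n,q,round(d["p"],2),w)
c=lambda n,x,y,w,h:cv2.resize(S[n]["color"][y:y+h,x:x+w,::-1],(400,600),interpolation=cv2.INTER_CUBIC)
cv2.imwrite("pics/v3.png",np.hstack([c("scene",335,200,60,90),c("top",222,110,60,90)]))
```

```text
12.6333 [636.4  -5.4 177.8] [180.   -0.   89.8] 38.5024606419421 [-0.2  0.8 -0.9]
scene jar_center 0.58 [633.   91.6  98.1]
scene cap_center 0.97 [639.4  92.6 127.7]
scene cap_mark 0.57 [667.1  93.7 128.8]
scene jaw_back 0.95 [634.8  26.7  82.2]
scene jaw_back 0.66 [ 563.  -434.5    0.9]
top jar_center 0.45 [640.5  89.3 104.6]
top jar_center 0.31 [638.9  92.4 130.8]
top cap_center 0.94 [637.1  89.6 128.8]
top cap_mark 0.79 [664.5  89.1 133.4]
top jaw_back 0.96 [636.3  25.9  80.2]
```

View pics/v3.png

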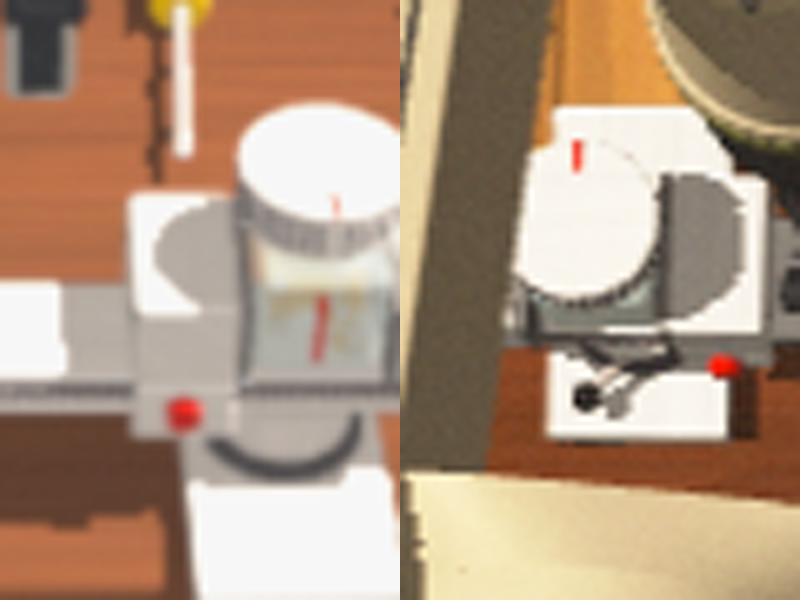

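Request:
{"op": "play_rows", "data": {
  "increments": [
    [1, [20, 1, 0], 0],
    [1, [30, 0, 0], 0],
    [1, [27, 0, 0], 0],
    [1, [18.7, 0, 0], 0],
    [1, [0, 0, 10], 0],
    [1, [0, 0, 20], 0],
    [1, [0, 0, 20], 0],
    [1, [0, 0, 12], 0],
    [1, [0, 0, 5], 0],
    [1, [0, 0, 0], 0],
    [1, [0, 0, 0], 0]
  ]
}}

```text
time: 13.95
tool_pos: [638.1, 90.1, 111.3]
tcp_rot: [180.0, 0.0, 89.7]
ft_force: [-0.5, 0.5, 0.7]
finger_gap: 85.4
grip_force: 0.0
```

Request:
{"op": "play_rows", "data": {
  "increments": [
    [-1, [0, 0, 0], 0],
    [-1, [0, 0, 0], 0],
    [-1, [0, 0, 0], 0],
    [-1, [0, 0, 0], 0],
    [-1, [0, 0, 0], 0],
    [-1, [0, 0, 0], 0],
    [-1, [0, 0, 0], 0],
    [-1, [0, 0, 0], 0]
  ],
  "force": 20
}}

```text
time: 14.62
tool_pos: [638.6, 90.4, 112.6]
tcp_rot: [179.9, 0.0, 89.8]
ft_force: [-2.1, -1.1, 6.9]
finger_gap: 57.1
grip_force: 20.9
```

Request:
{"op": "play_rows", "data": {
  "increments": [
    [-1, [0, 0.8, -1.5], 0],
    [-1, [0, 0, -1], 0],
    [-1, [0, 0, 0], 0],
    [-1, [0, 0, 0], -0.05],
    [-1, [0, 0, 0], -0.05],
    [-1, [0, 0, 0], -0.05],
    [-1, [0, 0, 0], -0.05],
    [-1, [0, 0, 0], -0.05],
    [-1, [0, 0, 0], -0.05],
    [-1, [0, 0, 0], 0]
  ],
  "force": 60
}}

```text
time: 15.45
tool_pos: [638.5, 90.5, 113.1]
tcp_rot: [-180.0, -0.0, 107.1]
ft_force: [-0.5, 0.2, -2.0]
finger_gap: 56.0
grip_force: 64.3
```

Run:
```python
from h import *
np.set_printoptions(precision=2,suppress=True)
st=sense();print(st["wrist_torque"],st["ft_force"],st["tcp_rot"])
for n in("scene","top"):
    s=snapshot(n)
    for q in("jar_center","cap_center","cap_mark","jaw_back"):
        for d in pinpoint(q,s)[:3]:
            w=W(s,d["xyz"]); 
            if w[0]>560: print(n,q,round(d["p"],2),w)
```

```text
[ 0.    0.03 -0.01] [-0.54  0.18 -1.96] [-179.97   -0.01  107.1 ]
scene jar_center 0.6 [635.6   89.52 101.06]
scene cap_center 0.71 [643.67  93.24 127.8 ]
scene cap_mark 0.83 [666.68 106.02 129.68]
scene jaw_back 0.76 [632.73  26.18  82.11]
top jar_center 0.48 [634.2   81.49  32.88]
top jaw_back 0.86 [636.46  25.01  78.79]
```

Request:
{"op": "play_rows", "data": {
  "increments": [
    [-1, [0, 0, 0], -0.05],
    [-1, [0, 0, 0], -0.05],
    [-1, [0, 0, 0], -0.05],
    [-1, [0, 0, 0], -0.05],
    [-1, [0, 0, 0], -0.05],
    [-1, [0, 0, 0], -0.05],
    [-1, [0, 0, 0], -0.05],
    [-1, [0, 0, 0], -0.05],
    [-1, [0, 0, 0], -0.05],
    [-1, [0, 0, 0], -0.05],
    [-1, [0, 0, 0], -0.05]
  ]
}}

```text
time: 16.87
tool_pos: [638.8, 90.7, 113.9]
tcp_rot: [180.0, -0.0, 138.6]
ft_force: [-1.8, 0.6, -0.6]
finger_gap: 55.9
grip_force: 64.4
```

Request:
{"op": "play_rows", "data": {
  "increments": [
    [-1, [0, 0, 0], -0.05],
    [-1, [0, 0, 0], -0.05],
    [-1, [0, 0, 0], -0.05],
    [-1, [0, 0, 0], -0.05],
    [-1, [0, 0, 0], -0.05],
    [-1, [0, 0, 0], -0.05],
    [-1, [0, 0, 0], -0.05],
    [-1, [0, 0, 0], -0.05],
    [-1, [0, 0, 0], -0.05],
    [-1, [0, 0, 0], 0],
    [-1, [0, 0, 0], 0]
  ]
}}

```text
time: 17.78
tool_pos: [638.8, 90.4, 113.9]
tcp_rot: [-180.0, 0.0, 164.2]
ft_force: [-2.7, 0.2, 0.3]
finger_gap: 55.8
grip_force: 64.4
```

Run:
```python
from h import *
np.set_printoptions(precision=2,suppress=True)
st=sense();print(st["time"],st["wrist_torque"],st["ft_force"],st["tcp_rot"],st["tool_pos"])
S={n:snapshot(n) for n in("scene","top")}
for n,s in S.items():
    for q in("jar_center","cap_center","cap_mark"):
        for d in pinpoint(q,s)[:3]:
            w=W(s,d["xyz"]); 
            if w[0]>560: print(n,q,round(d["p"],2),w)
c=lambda n,x,y,w,h:cv2.resize(S[n]["color"][y:y+h,x:x+w,::-1],(400,600),interpolation=cv2.INTER_CUBIC)
cv2.imwrite("pics/v4.png",np.hstack([c("scene",345,190,60,90),c("top",222,110,60,90)]))
```

```text
17.7833 [-0.05  0.14  0.05] [-2.75  0.19  0.28] [-180.      0.02  164.16] [638.81  90.39 113.85]
scene jar_center 0.6 [638.06  91.7  100.16]
scene cap_center 0.87 [641.17  92.8  132.32]
scene cap_mark 0.74 [648.66 121.27 131.03]
top cap_center 0.44 [638.19  88.26 129.47]
top cap_mark 0.49 [646.98 116.42 133.2 ]
```

View pics/v4.png

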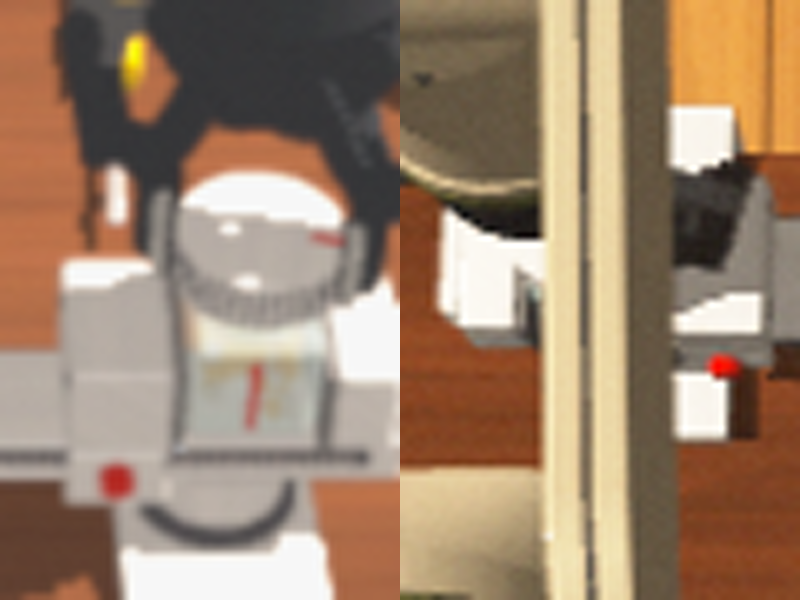

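Request:
{"op": "play_rows", "data": {
  "increments": [
    [-1, [-1, 0.3, -1], 0],
    [-1, [0, 0, -2], 0],
    [-1, [0, 0, -3], 0],
    [-1, [0, 0, -3], 0],
    [-1, [0, 0, 0], 0]
  ]
}}

```text
time: 18.6
tool_pos: [640.4, 90.5, 123.6]
tcp_rot: [180.0, 0.1, 164.3]
ft_force: [-0.9, -0.8, -0.4]
finger_gap: 55.6
grip_force: 64.4
```

Request:
{"op": "play_rows", "data": {
  "increments": [
    [-1, [0, 0, -3], 0],
    [-1, [0, 0, -4], 0],
    [-1, [0, 0, -5], 0],
    [-1, [0.7, -0.2, -5], 0],
    [-1, [0.7, -0.2, -3.5], 0],
    [-1, [0, 0, -1], 0],
    [-1, [0, 0, 0], 0],
    [-1, [0, 0, 0], 0],
    [-1, [0, 0, 0], 0],
    [-1, [0, 0, 0], 0]
  ]
}}

```text
time: 19.43
tool_pos: [638.1, 90.4, 143.6]
tcp_rot: [-180.0, -0.0, 164.3]
ft_force: [-0.5, -0.4, -0.3]
finger_gap: 55.8
grip_force: 64.4
```

Run:
```python
from h import *
np.set_printoptions(precision=2,suppress=True)
st=sense();print(st["time"],st["wrist_torque"],st["ft_force"],st["tcp_rot"],st["tool_pos"],st["qd"])
s=snapshot("scene")
for q in("jar_center","cap_center","jaw_back"):
    for d in pinpoint(q,s)[:3]:
        w=W(s,d["xyz"]); 
        if w[0]>560: print(q,round(d["p"],2),w)
cv2.imwrite("pics/v5.png",cv2.resize(s["color"][170:290,330:430,::-1],(500,600),interpolation=cv2.INTER_CUBIC))
```

```text
19.4333 [0.02 0.02 0.04] [-0.5  -0.4  -0.33] [-179.99   -0.04  164.26] [638.09  90.45 143.57] [-0.   -0.07 -0.09 -0.03 -0.    0.03]
jar_center 0.75 [637.09  90.07  97.52]
jar_center 0.2 [649.22 121.05 161.11]
jar_center 0.18 [633.34  90.86  64.2 ]
cap_center 0.68 [643.04  95.04 159.71]
jaw_back 0.84 [635.6   26.34  79.39]
```

View pics/v5.png

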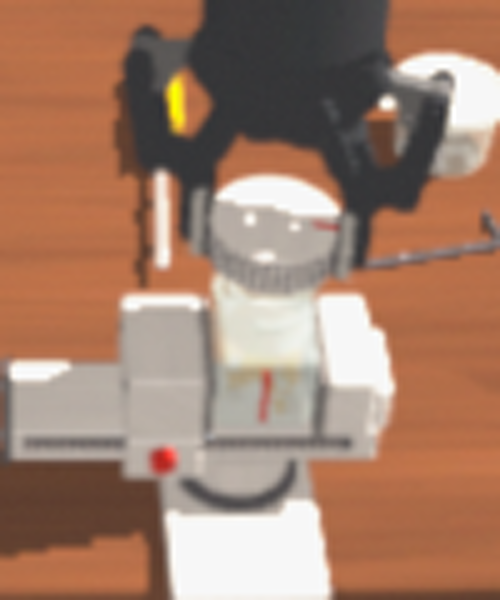

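Request:
{"op": "play_rows", "data": {
  "increments": [
    [-1, [0, 0, -1.5], 0],
    [-1, [0, 0, 0], 0],
    [-1, [0, 0, 0], 0],
    [-1, [0, 0, 0], 0]
  ]
}}

```text
time: 19.97
tool_pos: [638.4, 90.5, 145.6]
tcp_rot: [180.0, 0.0, 164.3]
ft_force: [0.1, -0.3, -0.9]
finger_gap: 55.8
grip_force: 64.4
```

```bash
python3 -c "
from bench import *
print(hand_in())"
```

```text
the job is handed in; nothing more can be done
None
```

I handed the job in at about 20 s: the jar is clamped upright in the vise (about 24 N push on the jaw), and the cap was turned about 74° anticlockwise and is held level roughly 15 mm above the open mouth; no verdict was returned.

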